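# Lock the detector sled with its linch pin

## Robot

A 7-joint arm with a two-finger parallel gripper is mounted at the origin on the work surface. World frame = base frame: x ahead of the robot, y to its left, z up, the work surface at z = 0. Lengths are in m, angles in degrees, forces in N, time in s.
With the tool pointing down it reaches from about 0.425 to 0.875 m from the base axis. Payload 4.7 kg.
Tool frame: the origin (TCP) lies at the very end of the fingers, on their centre line; the grasp point (between the pads) lies 19 mm behind it; z points along the fingers, y is the direction in which the jaws open and shut (so a half turn about z gives the same grasp; the last joint's range is limited). The gripper opens to 87 mm and grips with 3 to 60 N. Pads are 19 mm wide; open, the fingers measure 117 mm over their backs; the gripper's body (75 mm by 190 mm) begins 51 mm behind the grasp point.
Start: joints at [-70.124, 18.392, -4.016, 83.108, 1.295, 78.541, -3.26], TCP at [0.212, 0.614, 0.223] pointing down, gripper open.
Joint ranges: [-163.93, 163.93], [-17.29, 119.83], [-79.2, 71.16], [3.27, 140.29], [-89.18, 269.18], [5.43, 117.66], [-154.24, 154.24]. Speed limits (degrees/s): [147.25, 147.25, 180, 180, 180, 180, 180].

## Interface

Orientations are given as [roll, pitch, yaw] about the fixed x, y, z axes, in that order (R = Rz(yaw) Ry(pitch) Rx(roll)).
In Python, from cell import env gives the robot as it stands.
- The arm moves only by the tool servo_tool, never from a script. Its argument "increments" is a list that holds one entry, the list of rows, each a list of 7 numbers: the shift along the tool's x, y, z in m, then the turn, a rotation vector about the tool's x, y, z in degrees, then the opening, from -1 (shut) to 1 (fully open). In form: [[[dx, dy, dz, rx, ry, rz, fingers], ...]]. A call has 1 to 20 rows; each row is the pose to reach, as a shift and turn from the pose commanded when the call began, along the tool's axes at that moment; what a row does not reach only later rows make up. A row lasts 1/10 s, in which the tool goes at most 50 mm and 8.59 degrees, less where a joint would pass 70% of its speed; a pose out of reach is approached as far as the arm can. A call with a gripper value outside its range is refused whole. The fingers move at their own pace and stop on an object; "squeeze" is the grip in N (left out, the last holds). Time passes only in rows, so rows that repeat a pose let the fingers close. It gives the time, the measured TCP pose, the force and the opening at its end, in the units of the state.
- env.get_obs(): the state, without advancing time (a new reading comes with each control period).
- env.read_camera(name): name is "scene" or "side" or "wrist"; returns a dict with "frame" (480x640x3 uint8, blue, green, red), "intrinsics" (3x3 intrinsics, pixels), "rvec" (rotation vector, rad) and "tvec" (3), from world to camera coordinates, as OpenCV has them. Camera axes: x right, y down, z forward; pixel columns grow to the right and rows downward; lengths in m; the calibration is good to about 2 mm. A picture is of the moment at which its call begins. There is no depth.
- env.sign_off(): hands the job in, once; it reports no verdict.
The state is a dict: "time_s": time; "qpos": joint angles; "joint_velocities": joint speeds; "effort": joint torques, N m; "tool_pos": TCP position; "tool_rot": TCP orientation; "force": force on the tool from outside, world axes, zero at the start; "wrist_torque": the same for the moment, N m; "grip_width": finger opening in m.
Only numpy, scipy, OpenCV 4.12 (cv2) and the standard library are available. Lean on these libraries where they do the work, as an engineer would, in place of code of your own. Each camera call takes 0.05 s, during which the arm holds its last target.

## Task

Lock the white detector to its table bracket: take the linch pin (the one with the sprung ring) from the rack, push it straight down through the hole in the steel tongue until its collar sits on the tongue, and flip its ring over the tongue's free end until it snaps shut under the pin's point. The detector stands a little differently each time, so feel for the hole gently and never force the pin or the ring. Leave all the other things where they are.

Things in the scene. Friction and masses are not known exactly. Their poses are not given: they have to be found in the camera images.
- pin: Steel linch pin, 0.10 kg, the only pin with a ring, upright in one of the rack's 3 holes (varies). Origin: centre of the underside of its collar (the seating face); z up along the shank. Collar 24 mm across, 6 mm high. The open ring lies on its -x side. It must be set with its -x along the bracket's -x, so that the ring can pass over the tongue's free end.
- pin_tab (a point): Middle of the pin's flat grip tab, 36 mm above the pin's origin. The tab is 20 mm (x) by 12 mm (y), from 6 to 51 mm above the origin. Pinch it across y with the fingertips at least 17 mm above the origin, clear of the ring's axle.
- pin_point (a point): Flat end of the shank, 38 mm below the pin's origin. Shank 12 mm in diameter; its last 9 mm taper evenly to 9 mm at this point.
- ring (a joint): Ring angle about its axle, which runs along the pin's y, 10 mm above the pin's origin. 0 open: the ring points to the pin's -x, 20 degrees above level; it grows as the ring swings down; 1.92 closed: it hangs straight down, end bar under the pin's point. An over-centre spring returns it to 0 below 0.96 rad and snaps it to 1.92 above; this takes about 2 N at the end bar (limit 25 N).
- ring_end (a point): Middle of the ring's end bar, 52 mm from the axle. The ring is a U of 5 mm round wire, 46 mm wide between the centre lines of its legs; its end bar is straight for 18 mm and runs along the pin's y.
- rack: Fixed black block, 60 (x) by 240 (y) by 55 mm high, origin at the centre of its underside. Three vertical 14 mm holes at y = -75, 0 and +75 mm; the pins stand in them, collars on its top. The two other pins are bystanders and stand 40 mm above its top.
- bracket: Fixed aluminium bracket: upright plate 12 mm thick (x), 96 mm wide, 118 mm high, bolted to the table. Origin: on the table under the middle of the plate. On its +x side, from x = 40 to 310 mm, the white detector, 150 mm wide and 150 high. The detector's steel tongue comes out through the plate along -x: 30 mm wide, 14 mm thick, its level top face at z = 100 mm, free underneath.
- tongue_exit (a point): Fixed point on the bracket where the tongue's top centre line leaves the plate: x = -6, y = 0, z = 100 mm in the bracket's frame. The vertical 14 mm through-hole lies on that line 30 to 66 mm out along -x (not measured), 18 mm from the tongue's free end. The detector slides along x with 2.5 N of friction, so a tapered point in the hole draws it into line. Keep pin against tongue under 40 N.
- stop_pin: Bystander: plain steel pin with a round 12 mm stub above its collar, standing in the rack; same shank as the linch pin. Origin at the underside of its collar.
- knob_pin: Bystander: steel pin with a 28 mm black round knob, standing in the rack. Origin at the underside of its collar.
- oil_bottle: Bystander: small amber bottle, 32 mm across, 70 mm high. Origin under its centre.
- objective_case: Bystander: clear round objective case, 44 mm across, 55 mm high. Origin under its centre.
- filter_cube: Bystander: black filter cube, 40 mm. Origin under its centre.
- dish: Bystander: shallow glass dish, 88 mm across, 18 mm high. Origin under its centre.
- driver: Bystander: screwdriver lying on the table.
- slide_box: Bystander: blue slide box, 100 x 85 x 35 mm. Origin under its centre.
Things that resemble listed ones, but are neither listed nor needed, are in the scene too. Of the things shaped like the pin, the steel one is meant.

How it is judged (in metres and radians):
On the way, in this order (a step that is already met when the one before it is completed fails the run):
1. the pin is through the tongue's hole, its collar on the tongue, the ring still open (z of pin in the frame of bracket between 0.097 and 0.103 m and y of pin in the frame of bracket between -0.004 and 0.004 m and x of pin in the frame of bracket between -0.08 and -0.028 m and value of joint ring below 0.6 rad), for 0.2 s.
2. the ring has snapped over (value of joint ring above 1.75 rad), for 0.2 s.
At the end, for the whole second after the job is handed in: The linch pin stands in the tongue's hole within 0.12 rad of upright, its collar within 3 mm of the tongue's top face, and within 4 mm of the tongue's centre line; its ring is closed (over 1.75 rad); the pin is at rest (z of pin in the frame of bracket between 0.097 and 0.103 m and y of pin in the frame of bracket between -0.004 and 0.004 m and x of pin in the frame of bracket between -0.08 and -0.028 m and angle between pin's own z axis and vertical below 0.12 rad and value of joint ring above 1.75 rad and linear speed of pin below 0.02 m/s); the robot touches nothing.
It fails at once if the pin is forced against the detector or its tongue (over 40 N) (contact force between pin and bracket above 40 N).
It fails at once if the ring is pressed with more than 25 N (contact force between the fingers and ring above 25 N).
It fails at once if a bystander is moved more than 20 mm (distance of any of stop_pin, knob_pin, oil_bottle, objective_case, filter_cube, dish, driver, slide_box from where it was at the start of the episode above 0.02 m).
It also fails if it takes over 64 s, if anything falls off the work surface, if the arm or the gripper's body presses on something with over 40 N, if the wrist force passes 120 N, or if a joint passes its speed limit or range.

## Working session

There is one attempt and no reset: what is moved stays moved. The work goes in short steps, Python scripts to look and compute and a tool call to move; the robot and the scene stay as the last step left them, time stands still between calls to the robot, and variables do not carry over. Pictures are saved under pics/ and viewed, and the job is handed in when it is done.

Besides the shell and the picture viewer there is one more tool, called after "Emit:" as name(argument=value, ...), one argument or row to a line, values as JSON. servo_tool: Moves the arm, as the interface text tells. Its arguments: {"type":"object","properties":{"increments":{"type":"array","items":{"type":"array","items":{"type":"array","items":{"type":"number"}}}},"squeeze":{"type":"number"}},"required":["increments"]}

```bash
ls; mkdir -p pics; python3 - <<'E'
from cell import env
import cv2
o=env.get_obs()
for k,v in o.items(): print(k,v)
for n in ["scene","side","wrist"]:
    c=env.read_camera(n); cv2.imwrite(f"pics/{n}0.png",c["frame"]); print(n,c["intrinsics"],c["rvec"],c["tvec"])
E
```

```text
pics
time_s 0.0
qpos [-70.12390563  18.43978824  -4.01559583  83.17469923   1.29512613
  78.54157227  -3.26069998]
joint_velocities [ 0.01881796  0.02070113 -0.00105364 -0.05483487  0.0236392   0.0234158
  0.04768747]
effort [-1.26451181e-03 -4.91286635e+01 -4.04450800e-01 -3.12524414e+01
 -6.38622791e-02  4.38528636e-02  1.78312166e-04]
tool_pos [0.21221722 0.61379017 0.22145505]
tool_rot [-1.79889192e+02  5.89139805e-03  1.60933043e+02]
force [ 0.54269943 -0.31736622 -0.41427656]
wrist_torque [ 0.0111521  -0.01470476  0.01930081]
grip_width 0.08675021021482161
scene [[438.00030928   0.         321.3604769 ]
 [  0.         438.00030928 245.1637301 ]
 [  0.           0.           1.        ]] [ 0.71094977  2.62964278 -1.1344347 ] [ 0.36684401 -0.16538917  1.23856223]
side [[491.90440835   0.         316.03369291]
 [  0.         491.90440835 234.96802536]
 [  0.           0.           1.        ]] [ 0.05366128 -2.77926968  1.38034418] [0.5030491  0.0171153  0.95721607]
wrist [[422.21465284   0.         320.31778819]
 [  0.         422.21465284 236.26279579]
 [  0.           0.           1.        ]] [-2.36158393 -1.68256613 -0.23849736] [-0.648612  -0.0345926  0.3915796]
```

View pics/scene0.png

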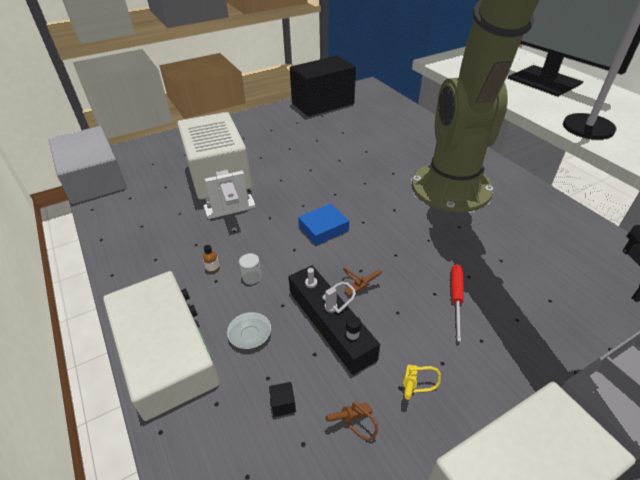

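View pics/side0.png

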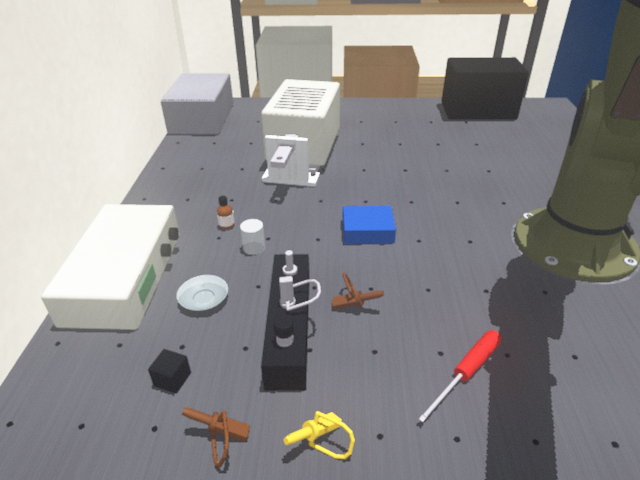

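View pics/wrist0.png

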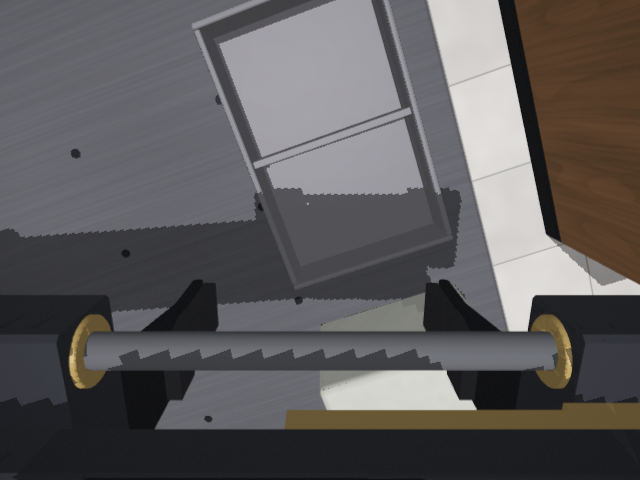

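Pin-shaped candidates in the scene view are the steel pin in the rack's middle hole (333,298), a brown one at (360,280), a brown one at (355,415) and a yellow one at (415,380). Only the one at (333,298) is steel and stands in the rack, so it fits the description. I'll confirm that in an enlarged crop.

```bash
python3 - <<'E'
import cv2,numpy as np
s=cv2.imread("pics/scene0.png"); d=cv2.imread("pics/side0.png")
a=cv2.resize(s[250:380,270:400],(390*1,390),interpolation=cv2.INTER_CUBIC)
b=cv2.resize(d[240:390,240:390],(390,390),interpolation=cv2.INTER_CUBIC)
cv2.imwrite("pics/cropA.png",np.hstack([a,b]))
a=cv2.resize(s[150:250,180:280],(390*1,390),interpolation=cv2.INTER_CUBIC)
b=cv2.resize(d[110:210,240:340],(390,390),interpolation=cv2.INTER_CUBIC)
cv2.imwrite("pics/cropB.png",np.hstack([a,b]))
E
```

```text
(no output)
```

View pics/cropA.png

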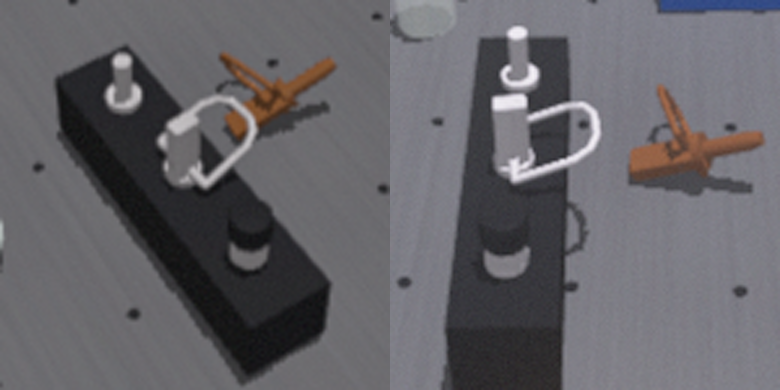

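View pics/cropB.png

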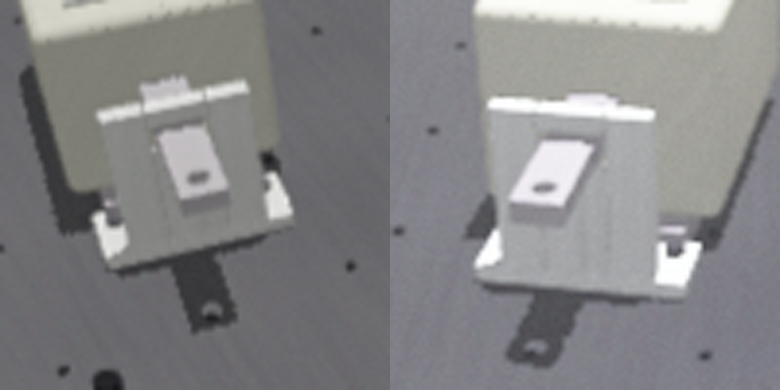

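The crop confirms it: a steel-coloured pin with tab and ring in the middle hole, ring towards the robot. The tongue hole is at about (231,195) in scene and (280,158) in side. Next I'll measure both.

```bash
cat > h.py <<'E'
import numpy as np,cv2
def ray(c,p):
    R=cv2.Rodrigues(np.array(c["rvec"],float))[0];t=np.array(c["tvec"],float).ravel()
    q=cv2.undistortPoints(np.array([[p]],float),np.array(c["intrinsics"]),None).ravel()
    return -R.T@t, R.T@np.array([q[0],q[1],1.])
def onz(c,p,z):
    o,d=ray(c,p); return o+d*(z-o[2])/d[2]
def tri(l):
    A=np.zeros((3,3));b=np.zeros(3)
    for c,p in l:
        o,d=ray(c,p);d=d/np.linalg.norm(d);M=np.eye(3)-np.outer(d,d);A+=M;b+=M@o
    return np.linalg.solve(A,b)
def proj(c,P):
    return cv2.projectPoints(np.array(P,float).reshape(-1,3),np.array(c["rvec"]),np.array(c["tvec"]),np.array(c["intrinsics"]),None)[0].reshape(-1,2)
E
python3 - <<'E'
import cv2,pickle
from cell import env
C={n:env.read_camera(n) for n in ["scene","side"]}
pickle.dump(C,open("C.pkl","wb"))
from h import *
np.set_printoptions(precision=4,suppress=True)
A=lambda x,y:(270+x/3,250+y/3); B=lambda x,y:(240+(x-390)/2.6,240+y/2.6)
T=lambda x,y:(180+x/3.9,150+y/3.9); U=lambda x,y:(240+(x-390)/3.9,110+y/3.9)
s,d=C["scene"],C["side"]
def sh(n,a,b,z): print(n,onz(s,a,z),onz(d,b,z),tri([(s,a),(d,b)]))
sh("tabtop",A(184,124),B(510,102),.106)
sh("ring end",A(235,140) if 0 else A(248,120),B(599,130),.083)
sh("stub top",A(121,59),B(517,33),.095)
sh("hole",T(198,177),U(544,187),.100)
sh("endL",T(183,200),U(512,204),.1)
sh("endR",T(228,192),U(568,208),.1)
sh("rootL",T(157,135),U(545,141),.1)
sh("rootR",T(203,125),U(599,143),.1)
sh("plateTL",T(98,115),U(488,103),.118)
sh("plateTR",T(248,86),U(655,115),.118)
for n,f in C.items():
    print(n, -cv2.Rodrigues(f["rvec"])[0].T@f["tvec"].ravel())
def big(n,c,x,y,w,k):
    cv2.imwrite(n,cv2.resize(c["frame"][y:y+w,x:x+w],None,fx=k,fy=k,interpolation=cv2.INTER_CUBIC))
big("pics/b1.png",s,300,270,60,10);big("pics/b2.png",d,265,260,60,10)
big("pics/b3.png",s,200,165,60,10);big("pics/b4.png",d,255,130,60,10)
E
```

```text
tabtop [0.536 0.237 0.106] [0.5352 0.2334 0.106 ] [0.5355 0.2361 0.1069]
ring end [0.4882 0.2385 0.083 ] [0.4845 0.2309 0.083 ] [0.4857 0.2348 0.0826]
stub top [0.5383 0.1584 0.095 ] [0.5387 0.1574 0.095 ] [0.5386 0.159  0.0961]
hole [ 0.5872 -0.1511  0.1   ] [ 0.5873 -0.1546  0.1   ] [ 0.5871 -0.1506  0.1013]
endL [ 0.6036 -0.134   0.1   ] [ 0.6025 -0.1353  0.1   ] [ 0.6029 -0.1361  0.099 ]
endR [ 0.5769 -0.1273  0.1   ] [ 0.5718 -0.1313  0.1   ] [ 0.5735 -0.1372  0.0947]
rootL [ 0.5934 -0.2065  0.1   ] [ 0.5926 -0.2092  0.1   ] [ 0.5928 -0.208   0.0998]
rootR [ 0.564  -0.2015  0.1   ] [ 0.5615 -0.2071  0.1   ] [ 0.5622 -0.2062  0.0987]
plateTL [ 0.6241 -0.2207  0.118 ] [ 0.6252 -0.2204  0.118 ] [ 0.6247 -0.218   0.1195]
plateTR [ 0.5302 -0.2016  0.118 ] [ 0.5291 -0.2062  0.118 ] [ 0.5294 -0.2032  0.1183]
scene [0.8129 0.6995 0.7388]
side [0.4554 0.7753 0.601 ]
```

View pics/b1.png

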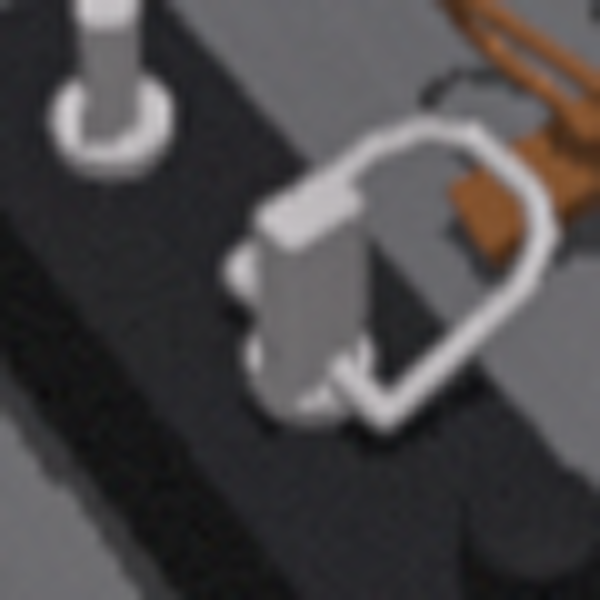

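View pics/b2.png

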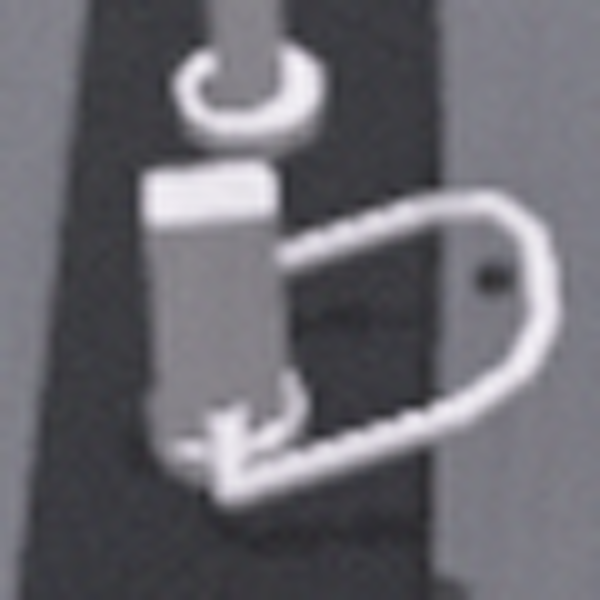

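View pics/b3.png

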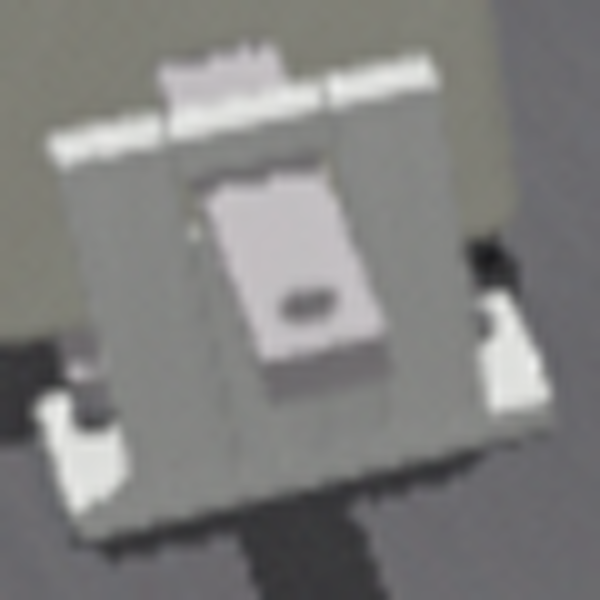

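View pics/b4.png

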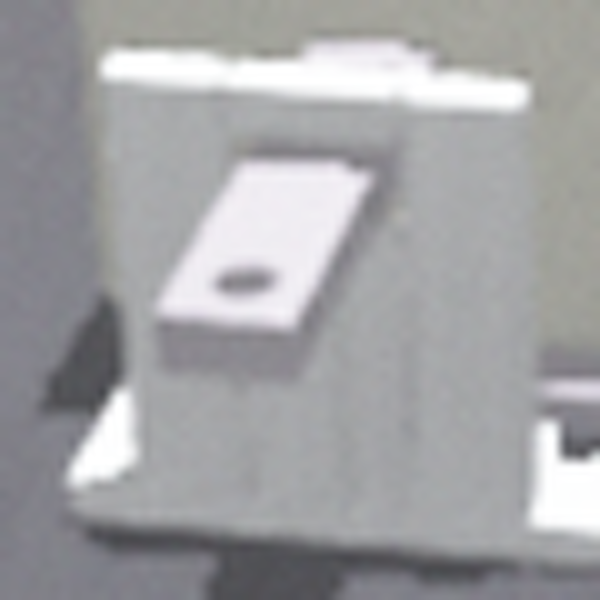

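```bash
cat >> h.py <<'E'
from scipy.spatial.transform import Rotation as Ro
def toolT(o): return Ro.from_euler('xyz',o["tool_rot"],degrees=True).as_matrix(), np.array(o["tool_pos"])
def inc(o,pos,rpy):
    R,p=toolT(o); R2=Ro.from_euler('xyz',rpy,degrees=True).as_matrix()
    return R.T@(np.array(pos)-p), np.degrees(Ro.from_matrix(R.T@R2).as_rotvec())
E
python3 - <<'E'
from cell import env
from h import *
np.set_printoptions(precision=4,suppress=True)
o=env.get_obs();c=env.read_camera("wrist")
R,p=toolT(o);Rc=cv2.Rodrigues(c["rvec"])[0]
print("cam in tool",R.T@(-Rc.T@c["tvec"].ravel()-p)); print("axes in tool (cols cam x,y,z)\n",R.T@Rc.T)
for P in [(0.5355,0.300,0.25),]:
    print(inc(o,P,[180,0,180]))
import pickle
C=pickle.load(open("C.pkl","rb"));s,d=C["scene"],C["side"]
b1=lambda x,y:(300+x/10-.45,270+y/10-.45); b2=lambda x,y:(265+x/10-.45,260+y/10-.45)
b3=lambda x,y:(200+x/10-.45,165+y/10-.45); b4=lambda x,y:(255+x/10-.45,130+y/10-.45)
def sh(n,a,b,z): print(n,onz(s,a,z),onz(d,b,z),tri([(s,a),(d,b)]))
sh("tab",b1(308,213),b2(210,195),.106)
sh("hole",b3(310,305),b4(247,280),.1)
sh("elbowL",b1(385,420),b2(228,490),.065)
sh("endL",b3(265,360),b4(155,316),.1);sh("endR",b3(388,327),b4(298,328),.1)
sh("rootL",b3(205,193),b4(243,160),.1);sh("rootR",b3(330,168),b4(375,170),.1)
E
```

```text
cam in tool [ 0.0765 -0.0005 -0.1629]
axes in tool (cols cam x,y,z)
 [[-0.0002 -0.96   -0.2802]
 [ 1.     -0.0002 -0.0001]
 [ 0.0001 -0.2802  0.96  ]]
(array([-0.4081, -0.1913, -0.0278]), array([ -0.0477,  -0.0035, -19.0652]))
tab [0.537 0.235 0.106] [0.5361 0.233  0.106 ] [0.5364 0.2341 0.1059]
hole [ 0.5871 -0.1527  0.1   ] [ 0.588  -0.1564  0.1   ] [ 0.5875 -0.1506  0.1024]
elbowL [0.533  0.2573 0.065 ] [0.5337 0.2538 0.065 ] [0.5336 0.2581 0.0681]
endL [ 0.6043 -0.1378  0.1   ] [ 0.6058 -0.1403  0.1   ] [ 0.605  -0.1348  0.1027]
endR [ 0.5742 -0.1347  0.1   ] [ 0.575  -0.1355  0.1   ] [ 0.5747 -0.1331  0.1013]
rootL [ 0.5927 -0.2098  0.1   ] [ 0.5949 -0.2121  0.1   ] [ 0.5939 -0.2048  0.1036]
rootR [ 0.5618 -0.2037  0.1   ] [ 0.565  -0.2076  0.1   ] [ 0.5638 -0.1963  0.1055]
```

```bash
python3 - <<'E'
from cell import env
from h import *
print(inc(env.get_obs(),[.536,.234,.2],[180,0,180]))
E
```

```text
(array([-0.43010385, -0.25355093,  0.02236479]), array([-3.79311764e-02, -1.84278089e-03, -1.90663303e+01]))
```

Emit:
servo_tool(
  increments=[
    [[-0.43, -0.254, 0.022, 0, 0, -19.1, 0.3], [-0.43, -0.254, 0.022, 0, 0, -19.1, 0.3], [-0.43, -0.254, 0.022, 0, 0, -19.1, 0.3], [-0.43, -0.254, 0.022, 0, 0, -19.1, 0.3], [-0.43, -0.254, 0.022, 0, 0, -19.1, 0.3], [-0.43, -0.254, 0.022, 0, 0, -19.1, 0.3], [-0.43, -0.254, 0.022, 0, 0, -19.1, 0.3], [-0.43, -0.254, 0.022, 0, 0, -19.1, 0.3], [-0.43, -0.254, 0.022, 0, 0, -19.1, 0.3], [-0.43, -0.254, 0.022, 0, 0, -19.1, 0.3], [-0.43, -0.254, 0.022, 0, 0, -19.1, 0.3], [-0.43, -0.254, 0.022, 0, 0, -19.1, 0.3], [-0.43, -0.254, 0.022, 0, 0, -19.1, 0.3]],
  ],
)

```text
time_s: 1.6
tool_pos: [0.535, 0.2352, 0.2005]
tool_rot: [180.0, -0.0, -179.9]
force: [-0.4, 1.4, 0.3]
grip_width: 0.0568
```

```bash
python3 - <<'E'
from cell import env
from h import *
import pickle
o=env.get_obs();c=env.read_camera("wrist");pickle.dump((o,c),open("w1.pkl","wb"))
print(o["time_s"],o["tool_pos"],o["tool_rot"],o["grip_width"],o["force"])
cv2.imwrite("pics/w1.png",c["frame"])
print(proj(c,[(.5355,.234,.106),(.535,.234,.061)]))
E
```

```text
1.6 [0.53501001 0.23519279 0.200504  ] [ 1.79952210e+02 -3.39158448e-02 -1.79871356e+02] 0.0567809517001665 [-0.3801149   1.36890542  0.31052395]
[[319.27292507 239.42955833]
 [319.37394383 221.30540981]]
```

View pics/w1.png

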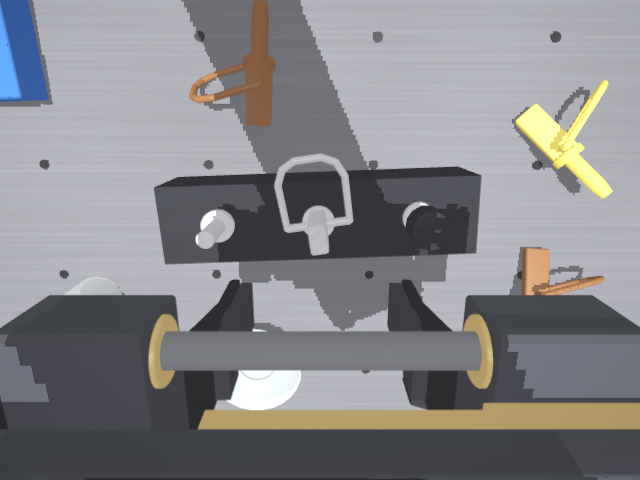

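```bash
python3 - <<'E'
import cv2
f=cv2.imread("pics/w1.png")
cv2.imwrite("pics/w1z.png",cv2.resize(f[145:265,260:380],None,fx=5,fy=5,interpolation=cv2.INTER_CUBIC))
E
```

```text
(no output)
```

View pics/w1z.png

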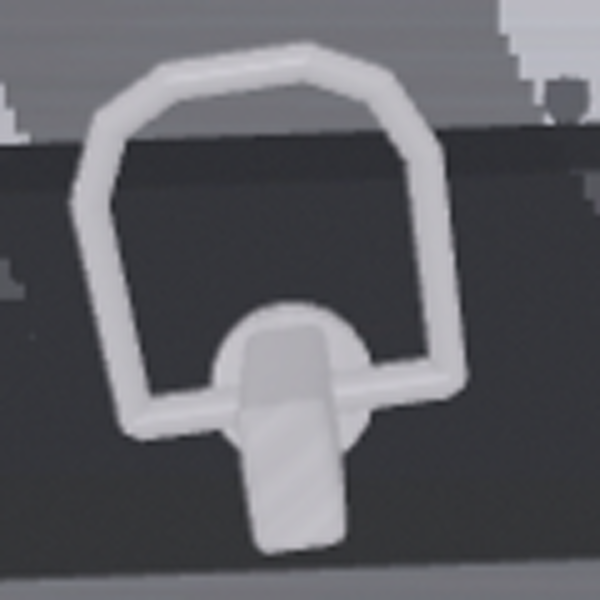

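```bash
python3 - <<'E'
from h import *
import pickle
np.set_printoptions(precision=4,suppress=True)
o,c=pickle.load(open("w1.pkl","rb"))
g=lambda x,y:(260+x/5-.4,145+y/5-.4)
t=[onz(c,g(*p),.106) for p in [(240,405),(330,398),(345,540),(260,552)]]
print(np.array(t),np.mean(t,0))
e=[onz(c,g(*p),.065) for p in [(140,418),(450,378)]]
print("axle",e, np.mean(e,0)); d=e[1]-e[0]; print(np.linalg.norm(d),np.degrees(np.arctan2(d[1],d[0]))-90)
b=[onz(c,g(*p),.083) for p in [(165,82),(312,58)]]; d=b[1]-b[0]
print("bar",np.mean(b,0),np.degrees(np.arctan2(d[1],d[0]))-90)
m=np.mean(e,0)-np.mean(b,0);print("ring dir",np.degrees(np.arctan2(m[1],m[0])),np.linalg.norm(m[:2]))
m=(t[2]+t[3]-t[0]-t[1]);print("tab dir",np.degrees(np.arctan2(m[1],m[0])))
for q in [(g(291,375))]: print("collar",onz(c,q,.061))
E
```

```text
[[0.5264 0.2266 0.106 ]
 [0.5255 0.238  0.106 ]
 [0.5443 0.24   0.106 ]
 [0.546  0.2291 0.106 ]] [0.5355 0.2334 0.106 ]
axle [array([0.5392, 0.2108, 0.065 ]), array([0.5331, 0.256 , 0.065 ])] [0.5362 0.2334 0.065 ]
0.045670335819116614 7.697064153667455
bar [0.487 0.226 0.083] 9.269234133979722
ring dir 8.514455044353426 0.049716475243759536
tab dir 6.656214956865175
collar [0.5337 0.2328 0.061 ]
```

Emit:
servo_tool(
  increments=[
    [[-0.001, -0.0017, 0.03, 0, 0, -8, 0.2], [-0.001, -0.0017, 0.06, 0, 0, -8, 0.2], [-0.001, -0.0017, 0.08, 0, 0, -8, 0.2], [-0.001, -0.0017, 0.08, 0, 0, -8, 0.2], [-0.001, -0.0017, 0.08, 0, 0, -8, 0.2]],
  ],
)

```text
time_s: 2.15
tool_pos: [0.5363, 0.2335, 0.1211]
tool_rot: [180.0, 0.0, -171.8]
force: [-0.0, 0.4, 0.2]
grip_width: 0.0518
```

```bash
python3 - <<'E'
from cell import env
from h import *
o=env.get_obs();print(o["tool_pos"],o["tool_rot"],inc(o,[.5358,.2335,.076],[180,0,188]))
c=env.read_camera("wrist");cv2.imwrite("pics/w2.png",c["frame"])
E
```

```text
[0.53631726 0.2334857  0.12107354] [ 1.79977340e+02  5.35782205e-03 -1.71838818e+02] (array([5.14203821e-04, 6.97591767e-05, 4.50735184e-02]), array([0.02266767, 0.00532595, 0.16118266]))
```

View pics/w2.png

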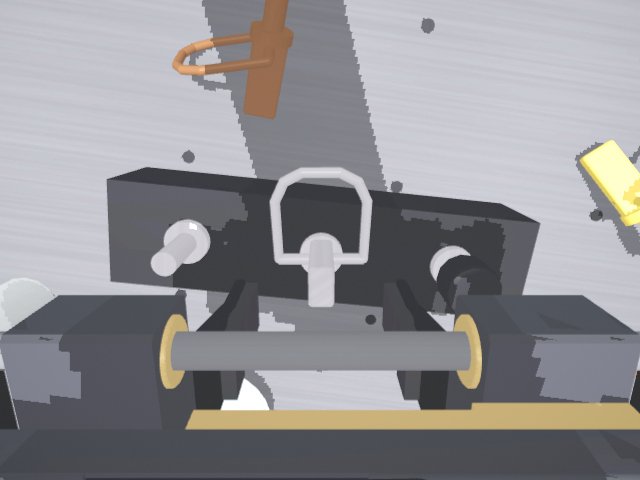

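The ring is square and the tab is centred between the jaws at (321,285). I'll descend and grip.

Emit:
servo_tool(
  increments=[
    [[0.0005, 0, 0.025, 0, 0, 0, 0.2], [0.0005, 0, 0.045, 0, 0, 0, 0.2], [0.0005, 0, 0.045, 0, 0, 0, 0.2], [0.0005, 0, 0.045, 0, 0, 0, -1], [0.0005, 0, 0.045, 0, 0, 0, -1], [0.0005, 0, 0.045, 0, 0, 0, -1], [0.0005, 0, 0.045, 0, 0, 0, -1], [0.0005, 0, 0.045, 0, 0, 0, -1]],
  ],
  squeeze=30,
)

```text
time_s: 3.0
tool_pos: [0.5366, 0.2322, 0.0761]
tool_rot: [180.0, 0.0, -172.0]
force: [0.1, -0.9, 0.6]
grip_width: 0.0202
```

Emit:
servo_tool(
  increments=[
    [[0, 0, 0, 0, 0, 0, -1], [0, 0, 0, 0, 0, 0, -1], [0, 0, 0, 0, 0, 0, -1], [0, 0, 0, 0, 0, 0, -1]],
  ],
)

```text
time_s: 3.4
tool_pos: [0.5364, 0.2325, 0.0757]
tool_rot: [180.0, 0.0, -172.0]
force: [-0.0, 1.6, 0.8]
grip_width: 0.0114
```

Grip is 11.4 mm wide, against a 12 mm tab, so it is held. I'll lift straight up.

Emit:
servo_tool(
  increments=[
    [[0, 0, -0.01, 0, 0, 0, -1], [0, 0, -0.03, 0, 0, 0, -1], [0, 0, -0.06, 0, 0, 0, -1], [0, 0, -0.1, 0, 0, 0, -1], [0, 0, -0.125, 0, 0, 0, -1], [0, 0, -0.125, 0, 0, 0, -1], [0, 0, -0.125, 0, 0, 0, -1]],
  ],
)

```text
time_s: 4.1
tool_pos: [0.5362, 0.2314, 0.2006]
tool_rot: [-180.0, -0.0, -172.0]
force: [-0.2, -0.9, -2.6]
grip_width: 0.0117
```

```bash
python3 - <<'E'
from cell import env
from h import *
o=env.get_obs();print(o["tool_pos"],o["tool_rot"],o["grip_width"],o["force"])
c=env.read_camera("wrist");cv2.imwrite("pics/w3.png",c["frame"])
s=env.read_camera("side");cv2.imwrite("pics/s3.png",s["frame"])
E
```

```text
[0.53621118 0.23142568 0.20061662] [-1.79975227e+02 -3.40039251e-04 -1.71992318e+02] 0.011718875370435462 [-0.19943391 -0.86420852 -2.57256369]
```

View pics/w3.png

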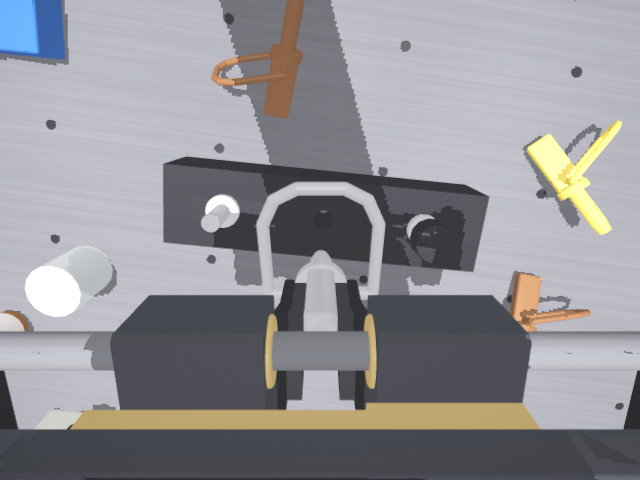

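View pics/s3.png

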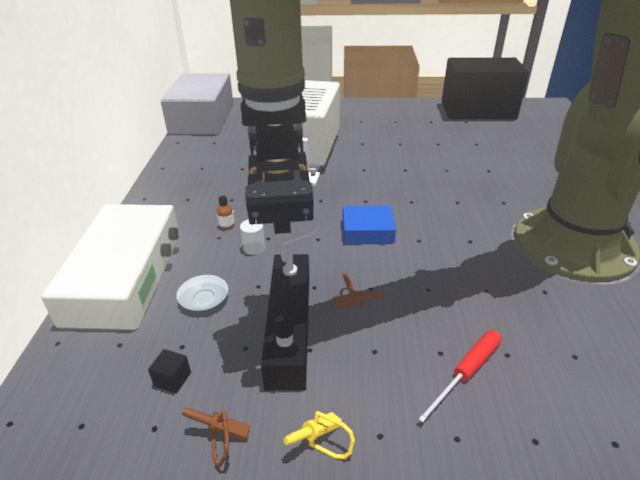

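```bash
python3 - <<'E'
from cell import env
from h import *
print(inc(env.get_obs(),[.5874,-.154,.245],[180,0,80.5]))
E
```

```text
(array([ 0.00226026, -0.38887984, -0.04567403]), array([-2.20153371e-01, -4.87999790e-02,  1.07524549e+02]))
```

Emit:
servo_tool(
  increments=[
    [[0, -0.01, -0.02, 0, 0, 4, -1], [0, -0.035, -0.045, 0, 0, 12, -1], [0, -0.065, -0.045, 0, 0, 20, -1], [0, -0.1, -0.045, 0, 0, 28, -1], [0, -0.135, -0.045, 0, 0, 36, -1], [0, -0.17, -0.045, 0, 0, 44, -1], [0, -0.205, -0.045, 0, 0, 52, -1], [0, -0.24, -0.045, 0, 0, 60, -1], [0.001, -0.275, -0.045, 0, 0, 68, -1], [0.001, -0.31, -0.045, 0, 0, 76, -1], [0.002, -0.34, -0.045, 0, 0, 84, -1], [0.002, -0.365, -0.045, 0, 0, 92, -1], [0.002, -0.382, -0.045, 0, 0, 99, -1], [0.002, -0.389, -0.045, 0, 0, 105, -1], [0.002, -0.389, -0.045, 0, 0, 107.5, -1], [0.002, -0.389, -0.045, 0, 0, 107.5, -1], [0.002, -0.389, -0.045, 0, 0, 107.5, -1], [0.002, -0.389, -0.045, 0, 0, 107.5, -1]],
  ],
)

```text
time_s: 6.0
tool_pos: [0.5884, -0.1529, 0.2448]
tool_rot: [-179.9, -0.0, 80.6]
force: [-0.8, 0.3, -0.9]
grip_width: 0.0118
```

```bash
python3 - <<'E'
from cell import env
from h import *
import pickle
o=env.get_obs();print(o["time_s"],o["tool_pos"],o["tool_rot"],o["grip_width"],o["force"],o["qpos"])
W={n:env.read_camera(n) for n in ["wrist","side","scene"]}
pickle.dump((o,W),open("w4.pkl","wb"))
for n in W: cv2.imwrite(f"pics/{n}4.png",W[n]["frame"])
print(proj(W["wrist"],(.5874,-.154,.1)),proj(W["scene"],(.5874,-.154,.15)),proj(W["side"],(.5874,-.154,.15)))
f=W["wrist"]["frame"];cv2.imwrite("pics/w4z.png",cv2.resize(f[150:300,240:400],None,fx=5,fy=5,interpolation=cv2.INTER_CUBIC)[:600,:800])
E
```

```text
6.0 [ 0.58840349 -0.1529341   0.24482602] [-1.79925994e+02 -3.05176611e-03  8.06147576e+01] 0.01178600219849375 [-0.79130478  0.34168765 -0.88264359] [-17.7518753   14.21045699  35.90401247  88.73235088  -8.40203069
  79.85818746   9.42586116]
[[319.03977795 220.59953915]] [[226.86948759 177.6358513 ]] [[277.86533531 136.55538949]]
```

View pics/wrist4.png

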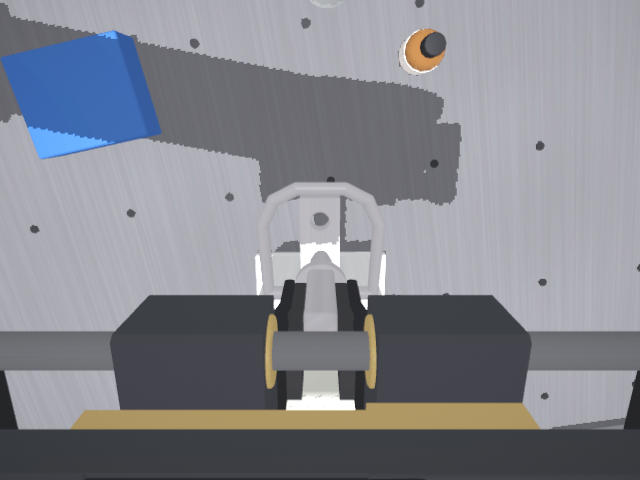

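View pics/w4z.png

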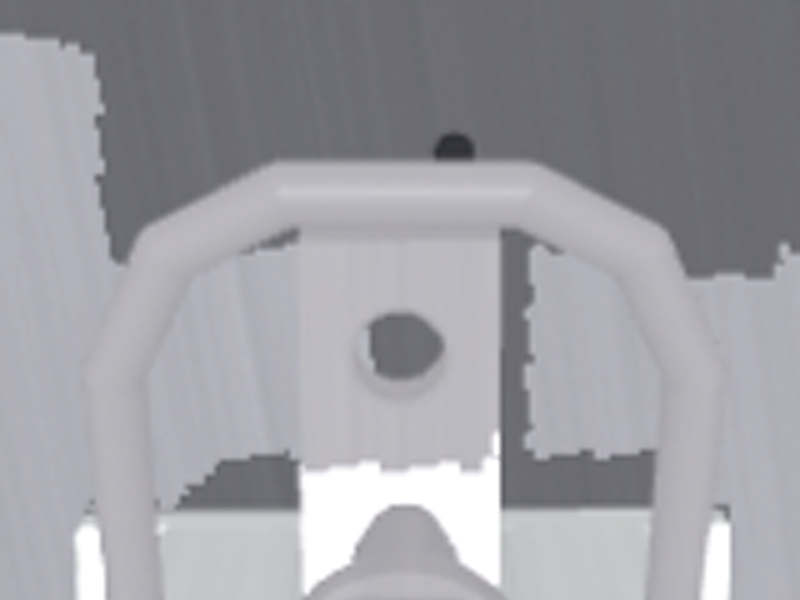

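View pics/side4.png

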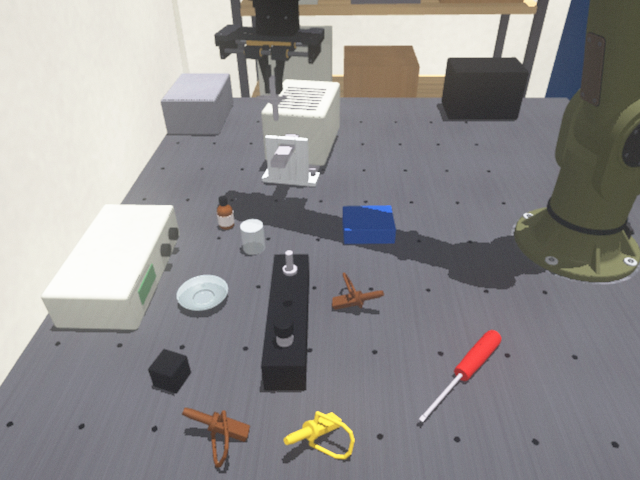

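View pics/scene4.png

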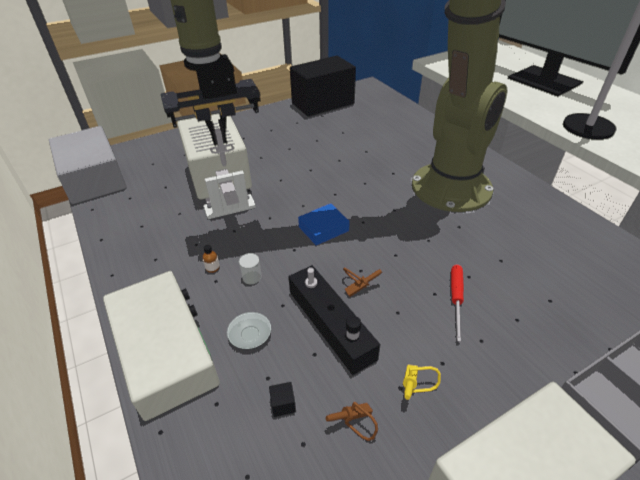

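```bash
python3 - <<'E'
from h import *
import pickle
np.set_printoptions(precision=4,suppress=True)
o,W=pickle.load(open("w4.pkl","rb"));c=W["wrist"]
g=lambda x,y:(240+x/5-.4,150+y/5-.4)
R,p=toolT(o)
h=onz(c,g(400,354),.1); print("hole",h,"in tool",R.T@(h-p))
for x,y in [(300,400),(500,400),(300,280),(500,280),(355,354),(447,354),(400,308),(400,400)]: q=onz(c,g(x,y),.1);print(q,R.T@(q-p))
q=onz(c,g(405,505),p[2]-.059); print("tip edge in tool",R.T@(q-p))
for x in (360,455):
  q=onz(c,g(x,560),p[2]-.045); print("shank side",R.T@(q-p))
# end bar at height p-.021+.028
q=onz(c,g(405,193),p[2]-.021+.0278); print("bar",R.T@(q-p))
E
```

```text
hole [ 0.5878 -0.1539  0.1   ] in tool [-0.0011 -0.0002  0.1448]
[ 0.5718 -0.1585  0.1   ] [-0.0082 -0.0153  0.1448]
[ 0.6016 -0.1634  0.1   ] [-0.0082  0.0149  0.1448]
[ 0.575  -0.1403  0.1   ] [ 0.0103 -0.0151  0.1448]
[ 0.6044 -0.1452  0.1   ] [0.0103 0.0147 0.1448]
[ 0.5812 -0.1528  0.1   ] [-0.0011 -0.007   0.1448]
[ 0.5948 -0.1551  0.1   ] [-0.0011  0.0069  0.1448]
[ 0.589  -0.1469  0.1   ] [ 0.006  -0.0002  0.1448]
[ 0.5867 -0.161   0.1   ] [-0.0082 -0.0002  0.1448]
tip edge in tool [0.0033 0.0005 0.059 ]
shank side [ 0.0019 -0.0042  0.045 ]
shank side [0.0019 0.0057 0.045 ]
bar [ 0.0494  0.0004 -0.0068]
```

Hole measured: 14 mm across, tongue 30 mm wide, square to the tool. The pin tip is about 0.8 mm off in x and y. I'll correct that and descend to just above the tongue.

Emit:
servo_tool(
  increments=[
    [[-0.0008, -0.0008, 0.02, 0, 0, 0, -1], [-0.0008, -0.0008, 0.045, 0, 0, 0, -1], [-0.0008, -0.0008, 0.065, 0, 0, 0, -1], [-0.0008, -0.0008, 0.075, 0, 0, 0, -1], [-0.0008, -0.0008, 0.077, 0, 0, 0, -1], [-0.0008, -0.0008, 0.077, 0, 0, 0, -1], [-0.0008, -0.0008, 0.077, 0, 0, 0, -1]],
  ],
)

```text
time_s: 6.85
tool_pos: [0.5886, -0.1543, 0.1698]
tool_rot: [179.9, -0.0, 80.5]
force: [0.9, 0.3, -1.4]
grip_width: 0.0115
```

```bash
python3 - <<'E'
from cell import env
from h import *
import pickle
o=env.get_obs();print(o["time_s"],o["tool_pos"],o["tool_rot"],o["grip_width"],o["force"])
W={n:env.read_camera(n) for n in ["wrist","side","scene"]}
pickle.dump((o,W),open("w5.pkl","wb"))
R,p=toolT(o); print(R.T@(np.array([.5878,-.1539,.1])-p))
f=cv2.resize(W["wrist"]["frame"][190:310,260:380],None,fx=3.3,fy=3.3,interpolation=cv2.INTER_CUBIC)
g=cv2.resize(W["side"]["frame"][90:190,230:330],(396,396),interpolation=cv2.INTER_CUBIC)
cv2.imwrite("pics/w5z.png",np.hstack([f,g]))
g=cv2.resize(W["scene"]["frame"][130:230,180:280],(600,600),interpolation=cv2.INTER_CUBIC)
cv2.imwrite("pics/sc5.png",g)
E
```

```text
6.85 [ 0.58858877 -0.1543211   0.16984883] [ 1.79876543e+02 -5.52123487e-03  8.05358076e+01] 0.011497219481884 [ 0.93110728  0.31289139 -1.36703731]
[ 0.00027894 -0.00099778  0.06984687]
```

View pics/w5z.png

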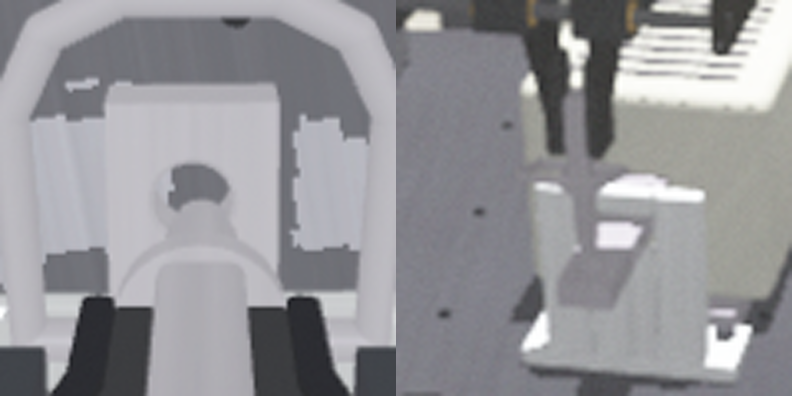

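View pics/sc5.png

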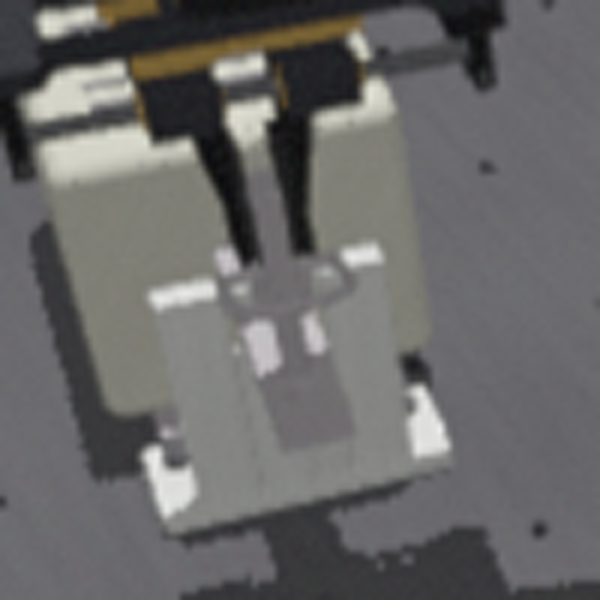

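```bash
python3 - <<'E'
from h import *
import pickle
np.set_printoptions(precision=4,suppress=True)
o,W=pickle.load(open("w5.pkl","rb"));c=W["wrist"]
f=c["frame"][190:270,285:365]
cv2.imwrite("pics/w5y.png",cv2.resize(f,None,fx=7,fy=7,interpolation=cv2.INTER_CUBIC))
g=lambda x,y:(260+x/3.3-.35,190+y/3.3-.35)
R,p=toolT(o)
for n,q,z in [("holeL",(153,190),.1),("holeR",(232,190),.1),("holeTop",(193,161),.1),("edgeL",(106,180),.1),("edgeR",(278,180),.1),("endL",(106,103),.1),("tipL",(167,240),p[2]-.05),("tipR",(238,240),p[2]-.05),("tipTop",(205,201),p[2]-.059),("collarL",(118,290),p[2]-.021),("collarR",(284,290),p[2]-.021),("barL",(125,14),p[2]+.007)]:
    print(n,R.T@(onz(c,g(*q),z)-p))
E
```

```text
holeL [ 0.0018 -0.008   0.0698]
holeR [0.0018 0.0059 0.0699]
holeTop [ 0.0071 -0.001   0.0698]
edgeL [ 0.0036 -0.0162  0.0698]
edgeR [0.0036 0.0139 0.0699]
endL [ 0.0175 -0.0159  0.0698]
tipL [-0.0004 -0.0051  0.05  ]
tipR [-0.0004  0.0064  0.05  ]
tipTop [0.0033 0.0011 0.059 ]
collarL [ 0.0026 -0.0114  0.021 ]
collarR [0.0026 0.0121 0.021 ]
barL [ 0.0473 -0.0082 -0.007 ]
```

View pics/w5y.png

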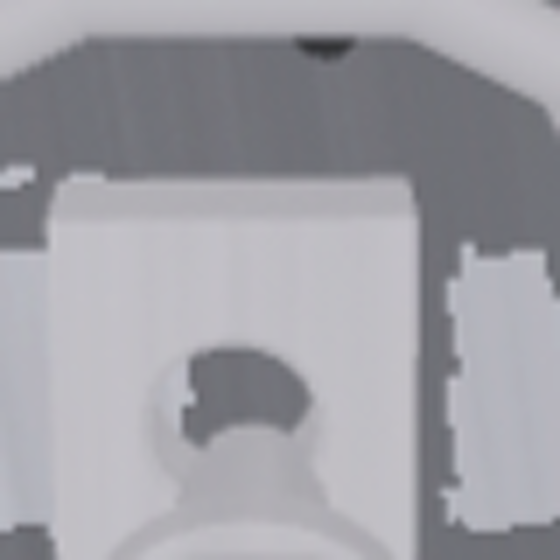

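Emit:
servo_tool(
  increments=[
    [[0.0008, -0.0017, 0.002, 0, 0, 0, -1], [0.0008, -0.0017, 0.005, 0, 0, 0, -1], [0.0008, -0.0017, 0.007, 0, 0, 0, -1], [0.0008, -0.0017, 0.007, 0, 0, 0, -1], [0.0008, -0.0017, 0.007, 0, 0, 0, -1]],
  ],
)

```text
time_s: 7.5
tool_pos: [0.5862, -0.153, 0.1614]
tool_rot: [-180.0, -0.0, 80.5]
force: [0.3, 0.2, -1.5]
grip_width: 0.012
```

```bash
python3 - <<'E'
from cell import env
from h import *
import pickle
np.set_printoptions(precision=4,suppress=True)
o=env.get_obs();c=env.read_camera("wrist");pickle.dump((o,c),open("w6.pkl","wb"))
R,p=toolT(o);print(p,o["tool_rot"],o["force"])
cv2.imwrite("pics/w6y.png",cv2.resize(c["frame"][190:270,285:365],None,fx=7,fy=7,interpolation=cv2.INTER_CUBIC))
E
```

```text
[ 0.5862 -0.153   0.1614] [-179.9883   -0.0001   80.5279] [ 0.252   0.2437 -1.518 ]
```

View pics/w6y.png

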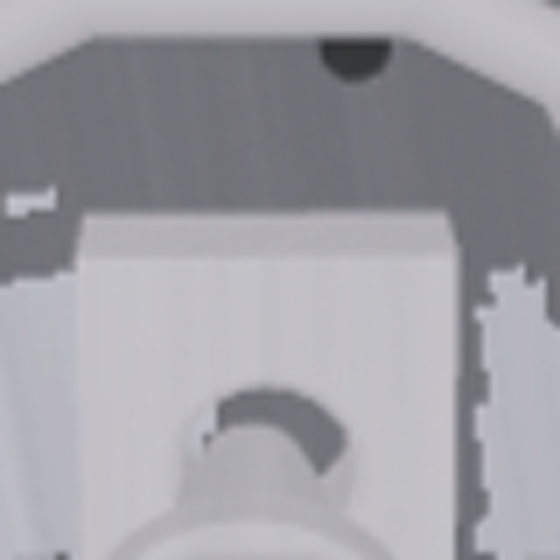

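```bash
python3 - <<'E'
from h import *
import pickle
np.set_printoptions(precision=4,suppress=True)
o,c=pickle.load(open("w6.pkl","rb"))
g=lambda x,y:(285+x/7-.43,190+y/7-.43)
R,p=toolT(o)
for n,q,z in [("holeL",(183,450),.1),("holeR",(353,450),.1),("holeTop",(268,383),.1),("edgeL",(78,400),.1),("edgeR",(460,400),.1),("endL",(268,258),.1),("tipL",(186,490),p[2]-.05),("tipR",(322,490),p[2]-.05),("tipTop",(255,422),p[2]-.059)]:
    print(n,R.T@(onz(c,g(*q),z)-p))
E
```

```text
holeL [ 0.0006 -0.0051  0.0614]
holeR [0.0006 0.0085 0.0614]
holeTop [0.0062 0.0017 0.0614]
edgeL [ 0.0048 -0.0134  0.0614]
edgeR [0.0048 0.017  0.0614]
endL [0.0165 0.0017 0.0614]
tipL [ 0.0012 -0.0046  0.05  ]
tipR [0.0012 0.0058 0.05  ]
tipTop [0.0038 0.0007 0.059 ]
```

Emit:
servo_tool(
  increments=[
    [[-0.0003, 0.0011, 0, 0, 0, 0, -1], [-0.0003, 0.0011, 0.001, 0, 0, 0, -1], [-0.0003, 0.0011, 0.002, 0, 0, 0, -1], [-0.0003, 0.0011, 0.003, 0, 0, 0, -1], [-0.0003, 0.0011, 0.004, 0, 0, 0, -1], [-0.0003, 0.0011, 0.005, 0, 0, 0, -1], [-0.0003, 0.0011, 0.005, 0, 0, 0, -1]],
  ],
)

```text
time_s: 8.25
tool_pos: [0.5872, -0.1534, 0.1564]
tool_rot: [-180.0, -0.0, 80.5]
force: [0.2, -0.2, -1.8]
grip_width: 0.0119
```

Emit:
servo_tool(
  increments=[
    [[0, 0, 0.0015, 0, 0, 0, -1], [0, 0, 0.003, 0, 0, 0, -1], [0, 0, 0.0045, 0, 0, 0, -1], [0, 0, 0.006, 0, 0, 0, -1], [0, 0, 0.0075, 0, 0, 0, -1], [0, 0, 0.0075, 0, 0, 0, -1]],
  ],
)

```text
time_s: 8.85
tool_pos: [0.5871, -0.1534, 0.1487]
tool_rot: [-180.0, -0.0, 80.5]
force: [0.6, 0.3, -1.0]
grip_width: 0.0116
```

```bash
python3 - <<'E'
from cell import env
from h import *
import pickle
o=env.get_obs();c=env.read_camera("wrist");print(o["tool_pos"],o["force"],o["wrist_torque"])
cv2.imwrite("pics/w7y.png",cv2.resize(c["frame"][190:310,260:380],None,fx=5,fy=5,interpolation=cv2.INTER_CUBIC))
E
```

```text
[ 0.58710211 -0.15344365  0.14874615] [ 0.5777942   0.30113388 -1.01089046] [-0.10340952  0.05897653  0.01330625]
```

View pics/w7y.png

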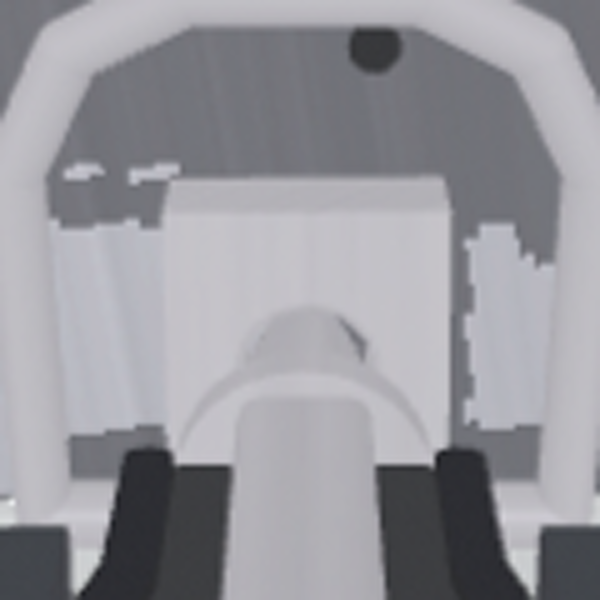

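Emit:
servo_tool(
  increments=[
    [[0, 0.0002, 0.002, 0, 0, 0, -1], [0, 0.0002, 0.004, 0, 0, 0, -1], [0, 0.0002, 0.006, 0, 0, 0, -1], [0, 0.0002, 0.008, 0, 0, 0, -1], [0, 0.0002, 0.01, 0, 0, 0, -1], [0, 0.0002, 0.01, 0, 0, 0, -1]],
  ],
)

```text
time_s: 9.5
tool_pos: [0.5872, -0.1534, 0.1387]
tool_rot: [-180.0, -0.0, 80.5]
force: [-0.2, 0.2, -1.5]
grip_width: 0.0118
```

Emit:
servo_tool(
  increments=[
    [[0, 0, 0.002, 0, 0, 0, -1], [0, 0, 0.004, 0, 0, 0, -1], [0, 0, 0.006, 0, 0, 0, -1], [0, 0, 0.008, 0, 0, 0, -1], [0, 0, 0.01, 0, 0, 0, -1], [0, 0, 0.012, 0, 0, 0, -1], [0, 0, 0.0135, 0, 0, 0, -1], [0, 0, 0.0135, 0, 0, 0, -1]],
  ],
)

```text
time_s: 10.3
tool_pos: [0.5873, -0.1535, 0.1253]
tool_rot: [-180.0, -0.0, 80.5]
force: [-0.2, 0.8, -1.8]
grip_width: 0.0122
```

Emit:
servo_tool(
  increments=[
    [[0, 0, 0.001, 0, 0, 0, -1], [0, 0, 0.002, 0, 0, 0, -1], [0, 0, 0.003, 0, 0, 0, -1], [0, 0, 0.0035, 0, 0, 0, -1], [0, 0, 0.0035, 0, 0, 0, -1]],
  ],
)

```text
time_s: 10.8
tool_pos: [0.5874, -0.1535, 0.122]
tool_rot: [-180.0, -0.0, 80.5]
force: [0.7, 0.0, -1.1]
grip_width: 0.0116
```

Emit:
servo_tool(
  increments=[
    [[0, 0, 0.0005, 0, 0, 0, -1], [0, 0, 0.001, 0, 0, 0, -1], [0, 0, 0.0015, 0, 0, 0, -1], [0, 0, 0.0015, 0, 0, 0, -1]],
  ],
)

```text
time_s: 11.2
tool_pos: [0.5875, -0.1535, 0.1207]
tool_rot: [180.0, -0.0, 80.5]
force: [-0.4, 0.5, -1.0]
grip_width: 0.0114
```

```bash
python3 - <<'E'
from cell import env
from h import *
o=env.get_obs();print(o["tool_pos"],o["force"],o["wrist_torque"])
W={n:env.read_camera(n) for n in ["wrist","side","scene"]}
f=cv2.resize(W["side"]["frame"][90:190,230:330],(396,396),interpolation=cv2.INTER_CUBIC)
g=cv2.resize(W["scene"]["frame"][130:230,180:280],(396,396),interpolation=cv2.INTER_CUBIC)
cv2.imwrite("pics/s8.png",np.hstack([f,g]))
E
```

```text
[ 0.58752668 -0.15354081  0.12074364] [-0.35628949  0.47464961 -1.00850856] [-0.00090749  0.18681158 -0.01180018]
```

View pics/s8.png

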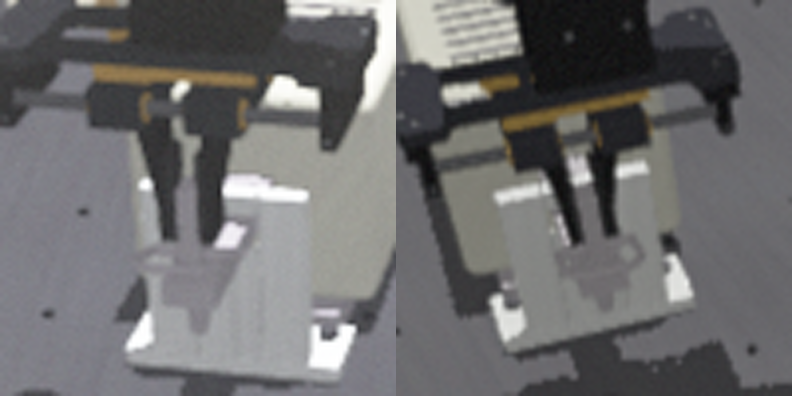

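Nearly seated: the point shows under the tongue. I'll creep on until contact force rises.

Emit:
servo_tool(
  increments=[
    [[0, 0, 0.0005, 0, 0, 0, -1], [0, 0, 0.001, 0, 0, 0, -1], [0, 0, 0.001, 0, 0, 0, -1], [0, 0, 0.001, 0, 0, 0, -1]],
  ],
)

```text
time_s: 11.75
tool_pos: [0.5875, -0.1536, 0.1206]
tool_rot: [180.0, -0.0, 80.5]
force: [-2.1, 0.1, 7.2]
grip_width: 0.0116
```

Contact force is up about 8 N and z has stopped, so it is seated. I'll ease off, dwell, and open.

Emit:
servo_tool(
  increments=[
    [[0, 0, -0.0005, 0, 0, 0, -1], [0, 0, -0.0005, 0, 0, 0, -1], [0, 0, -0.0005, 0, 0, 0, -1], [0, 0, -0.0005, 0, 0, 0, -0.5], [0, 0, -0.0005, 0, 0, 0, -0.3], [0, 0, -0.0005, 0, 0, 0, -0.1], [0, 0, -0.0005, 0, 0, 0, -0.1], [0, 0, -0.0005, 0, 0, 0, -0.1]],
  ],
)

```text
time_s: 12.55
tool_pos: [0.5875, -0.1535, 0.1199]
tool_rot: [-180.0, 0.0, 80.5]
force: [0.6, 0.7, 0.3]
grip_width: 0.0379
```

```bash
python3 - <<'E'
from cell import env
from h import *
o=env.get_obs();print(o["tool_pos"],o["force"],o["grip_width"])
W={n:env.read_camera(n) for n in ["wrist","side","scene"]}
f=cv2.resize(W["side"]["frame"][90:190,230:330],(396,396),interpolation=cv2.INTER_CUBIC)
g=cv2.resize(W["wrist"]["frame"][190:310,260:380],(396,396),interpolation=cv2.INTER_CUBIC)
cv2.imwrite("pics/s9.png",np.hstack([f,g]))
E
```

```text
[ 0.58746567 -0.15349671  0.11987645] [0.64859792 0.69881482 0.27503554] 0.03787940185634293
```

View pics/s9.png

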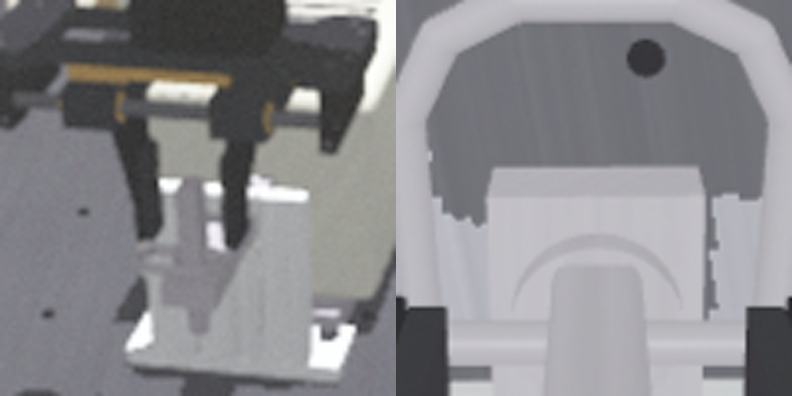

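Released; the collar sits on the tongue and the ring is still open. I'll rise clear and close the jaws.

Emit:
servo_tool(
  increments=[
    [[0, 0, -0.01, 0, 0, 0, -0.1], [0, 0, -0.035, 0, 0, 0, -0.1], [0, 0, -0.065, 0, 0, 0, -0.1], [0, 0, -0.085, 0, 0, 0, -1], [0, 0, -0.085, 0, 0, 0, -1], [0, 0, -0.085, 0, 0, 0, -1]],
  ],
  squeeze=20,
)

```text
time_s: 13.3
tool_pos: [0.5876, -0.1535, 0.2055]
tool_rot: [179.9, -0.0, 80.5]
force: [-0.5, 0.0, 0.1]
grip_width: 0.0227
```

```bash
python3 - <<'E'
from cell import env
from h import *
import pickle
o=env.get_obs();print(o["tool_pos"],o["force"],o["grip_width"])
W={n:env.read_camera(n) for n in ["wrist","side","scene"]}
pickle.dump((o,W),open("w10.pkl","wb"))
f=cv2.resize(W["side"]["frame"][90:190,230:330],(300,300),interpolation=cv2.INTER_CUBIC)
g=cv2.resize(W["wrist"]["frame"][160:310,240:400],None,fx=5,fy=5,interpolation=cv2.INTER_CUBIC)[:600]
cv2.imwrite("pics/w10.png",g);cv2.imwrite("pics/s10.png",f)
E
```

```text
[ 0.58761189 -0.15352056  0.20546051] [-0.46939561  0.01527365  0.13575039] 0.02273618557169462
```

View pics/w10.png

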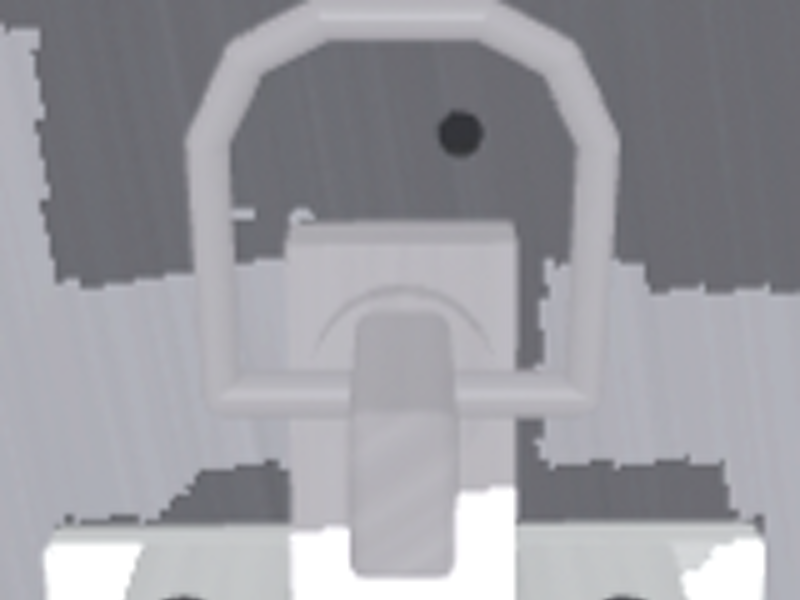

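View pics/s10.png

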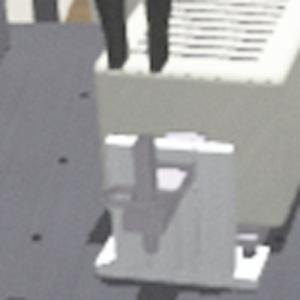

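```bash
python3 - <<'E'
from h import *
import pickle
np.set_printoptions(precision=4,suppress=True)
o,W=pickle.load(open("w10.pkl","rb"));c=W["wrist"]
g=lambda x,y:(240+x/5-.4,160+y/5-.4)
R,p=toolT(o)
for n,q,z in [("bar",(404,18),.128),("axL",(225,393),.11),("axR",(590,390),.11),("tab c",(404,493),.151),("collar out",(405,290),.106),("edgeL",(288,300),.1),("edgeR",(518,300),.1)]:
    print(n,R.T@(onz(c,g(*q),z)-p))
E
```

```text
bar [0.0491 0.0004 0.0775]
axL [-0.0004 -0.0225  0.0954]
axR [0.     0.0241 0.0955]
tab c [0.0004 0.0003 0.0545]
collar out [0.0122 0.0005 0.0995]
edgeL [ 0.0094 -0.0148  0.1054]
edgeR [0.0093 0.0153 0.1055]
```

Emit:
servo_tool(
  increments=[
    [[0.02, 0, -0.005, 0, 0, 0, -1], [0.045, 0, -0.005, 0, -5, 0, -1], [0.058, 0, -0.005, 0, -12, 0, -1], [0.058, 0, 0.01, 0, -20, 0, -1], [0.058, 0, 0.025, 0, -20, 0, -1], [0.058, 0, 0.03, 0, -20, 0, -1], [0.058, 0, 0.03, 0, -20, 0, -1]],
  ],
)

```text
time_s: 14.15
tool_pos: [0.5956, -0.0986, 0.174]
tool_rot: [-179.9, 20.0, 80.4]
force: [0.2, -1.1, 0.3]
grip_width: 0.0005
```

```bash
python3 - <<'E'
from cell import env
from h import *
import pickle
o=env.get_obs();print(o["tool_pos"],o["tool_rot"],o["force"],o["grip_width"],o["qpos"])
W={n:env.read_camera(n) for n in ["wrist","side","scene"]}
pickle.dump((o,W),open("w11.pkl","wb"))
f=cv2.resize(W["side"]["frame"][70:190,220:340],(396,396),interpolation=cv2.INTER_CUBIC)
g=cv2.resize(W["scene"]["frame"][110:230,170:290],(396,396),interpolation=cv2.INTER_CUBIC)
cv2.imwrite("pics/s11.png",np.hstack([f,g]));cv2.imwrite("pics/w11.png",W["wrist"]["frame"])
E
```

```text
[ 0.59562117 -0.09858702  0.17398787] [-179.85526156   20.02853276   80.39234521] [ 0.19545625 -1.09890107  0.27115425] 0.0005153753223827663 [-32.55265109  18.86444416  33.97841417  94.32847762   9.71913974
  73.55228961 -12.40054795]
```

View pics/s11.png

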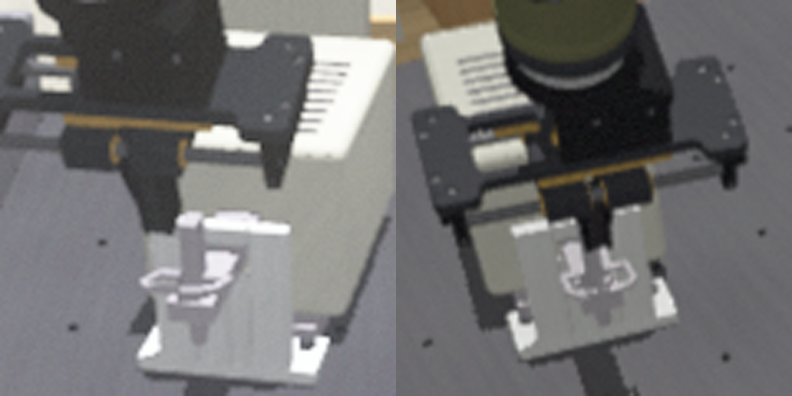

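View pics/w11.png

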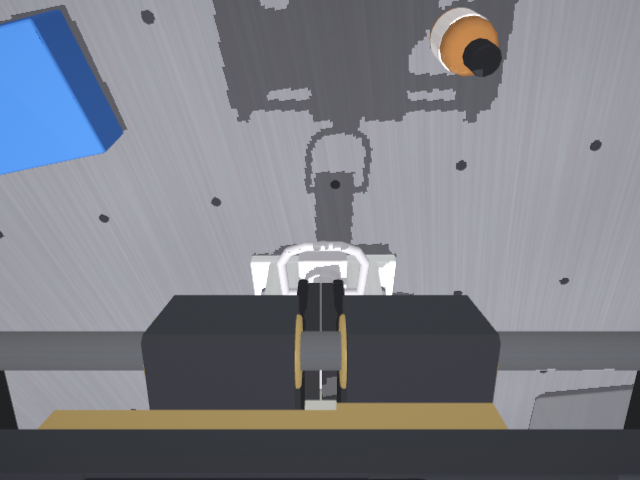

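```bash
python3 - <<'E'
import numpy as np
t=np.radians(20)
def f(o,z,o0,z0):
    do,dd=o-o0,z0-z
    return np.round([do*np.cos(t)+dd*np.sin(t), -do*np.sin(t)+dd*np.cos(t)],4)
o0,z0=.0555,.174
print("pre",f(.0515,.136,o0,z0))
for a in [20,10,0,-10,-20,-30,-35,-40,-45,-50,-55]:
    A=np.radians(a); o=.052*np.cos(A)+.0009; z=.110+.052*np.sin(A)+.00235
    print(a,round(o,4),round(z,4),f(o,z,.0515,.136))
E
```

```text
pre [0.0092 0.0371]
20 0.0498 0.1301 [0.0004 0.0061]
10 0.0521 0.1214 [0.0056 0.0135]
0 0.0529 0.1124 [0.0094 0.0217]
-10 0.0521 0.1033 [0.0118 0.0305]
-20 0.0498 0.0946 [0.0125 0.0395]
-30 0.0459 0.0864 [0.0118 0.0486]
-35 0.0435 0.0825 [0.0108 0.053 ]
-40 0.0407 0.0789 [0.0094 0.0573]
-45 0.0377 0.0756 [0.0077 0.0615]
-50 0.0343 0.0725 [0.0056 0.0655]
-55 0.0307 0.0698 [0.0031 0.0694]
```

Emit:
servo_tool(
  increments=[
    [[0.004, 0.0008, 0.012, 0, 0, 0, -1], [0.007, 0.0015, 0.025, 0, 0, 0, -1], [0.009, 0.0015, 0.035, 0, 0, 0, -1], [0.009, 0.0015, 0.037, 0, 0, 0, -1], [0.009, 0.0015, 0.037, 0, 0, 0, -1]],
  ],
)

```text
time_s: 14.8
tool_pos: [0.5973, -0.101, 0.1365]
tool_rot: [-179.9, 20.0, 80.5]
force: [0.2, 0.4, 0.1]
grip_width: 0.0006
```

```bash
python3 - <<'E'
from cell import env
from h import *
o=env.get_obs();R,p=toolT(o)
d=p-np.array([.588,-.1536,0]);out=np.array([.165,.986,0]);lat=np.array([.986,-.165,0])
print(p,o["tool_rot"],o["force"],"out",d@out,"lat",d@lat)
W={n:env.read_camera(n) for n in ["wrist","side","scene"]}
f=cv2.resize(W["side"]["frame"][70:190,220:340],(396,396),interpolation=cv2.INTER_CUBIC)
g=cv2.resize(W["scene"]["frame"][110:230,170:290],(396,396),interpolation=cv2.INTER_CUBIC)
cv2.imwrite("pics/s12.png",np.hstack([f,g]));cv2.imwrite("pics/w12.png",cv2.resize(W["wrist"]["frame"][200:320,240:400],None,fx=5,fy=5))
E
```

```text
[ 0.59726926 -0.10097617  0.13646661] [-179.92095719   20.03671036   80.54483764] [0.19287932 0.4420704  0.14760479] out 0.053416525291205906 lat 0.00045655396739760316
```

View pics/s12.png

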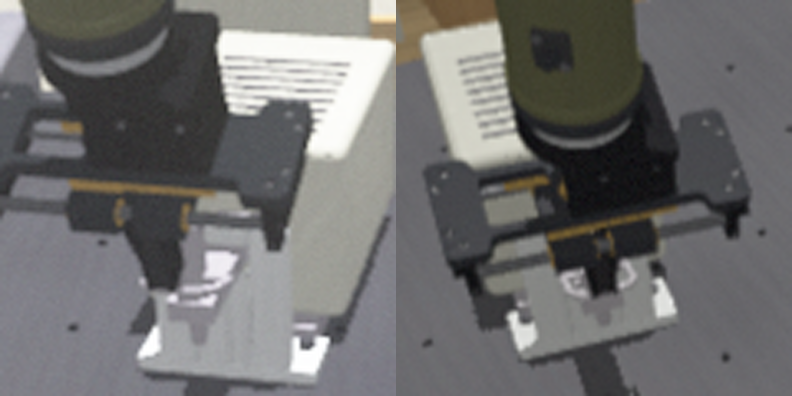

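View pics/w12.png

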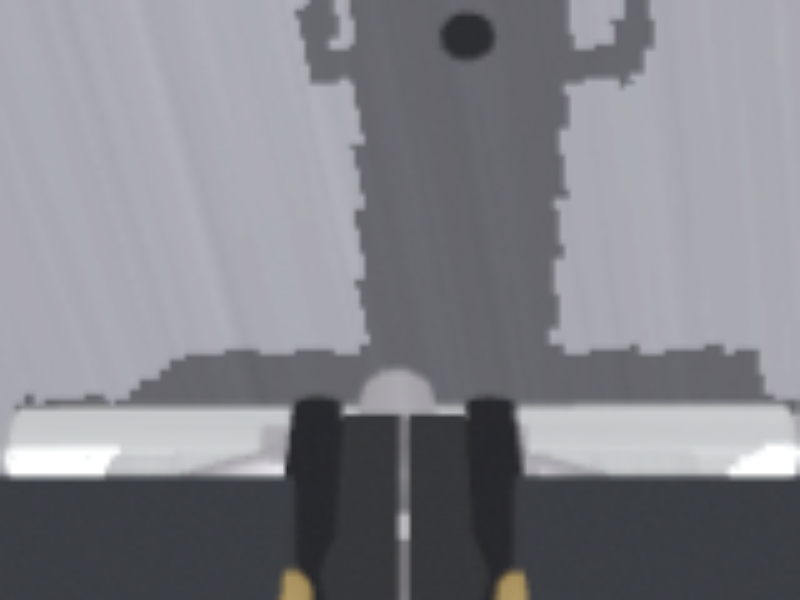

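Emit:
servo_tool(
  increments=[
    [[-0.001, 0, 0.003, 0, 0, 0, -1], [-0.001, 0, 0.006, 0, 0, 0, -1], [0.001, 0, 0.009, 0, 0, 0, -1], [0.003, 0, 0.012, 0, 0, 0, -1], [0.004, 0, 0.0145, 0, 0, 0, -1], [0.0055, 0, 0.0175, 0, 0, 0, -1], [0.007, 0, 0.02, 0, 0, 0, -1], [0.008, 0, 0.023, 0, 0, 0, -1]],
  ],
)

```text
time_s: 15.75
tool_pos: [0.598, -0.1006, 0.1127]
tool_rot: [180.0, 20.0, 80.6]
force: [0.1, 1.5, 0.7]
grip_width: 0.0001
```

```bash
cat > chk.py <<'E'
from cell import env
from h import *
import sys
o=env.get_obs();R,p=toolT(o)
d=p-np.array([.588,-.1536,0]);out=np.array([.165,.986,0]);lat=np.array([.986,-.165,0])
print(p,o["force"],"out",d@out,"lat",d@lat)
W={n:env.read_camera(n) for n in ["side","scene"]}
f=cv2.resize(W["side"]["frame"][70:190,220:340],(396,396),interpolation=cv2.INTER_CUBIC)
g=cv2.resize(W["scene"]["frame"][110:230,170:290],(396,396),interpolation=cv2.INTER_CUBIC)
cv2.imwrite(sys.argv[1],np.hstack([f,g]))
E
python3 chk.py pics/s13.png
```

```text
[ 0.5979549  -0.10056058  0.11265819] [0.06932201 1.45999316 0.68453341] out 0.05393942185284108 lat 0.001064027404239042
```

View pics/s13.png

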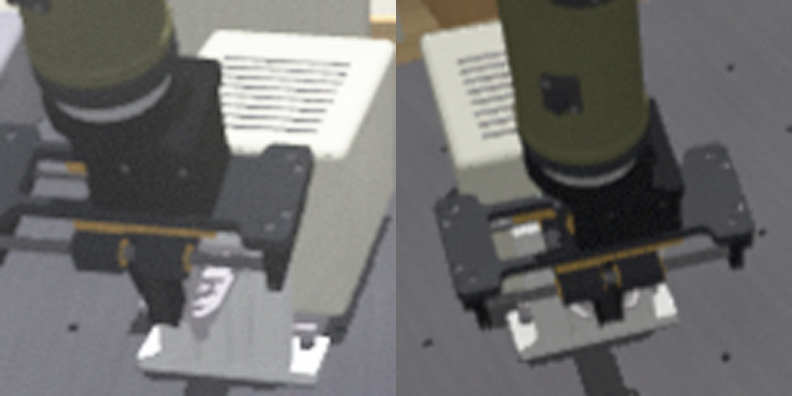

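The ring is swinging down with about 1.5 N. I'll continue along the arc.

Emit:
servo_tool(
  increments=[
    [[0, 0, 0.003, 0, 0, 0, -1], [0.001, 0, 0.006, 0, 0, 0, -1], [0.0015, 0, 0.009, 0, 0, 0, -1], [0.002, 0, 0.012, 0, 0, 0, -1], [0.0022, 0, 0.015, 0, 0, 0, -1], [0.0022, 0, 0.018, 0, 0, 0, -1], [0.002, 0, 0.021, 0, 0, 0, -1], [0.0018, 0, 0.024, 0, 0, 0, -1], [0.0015, 0, 0.027, 0, 0, 0, -1]],
  ],
)

```text
time_s: 16.75
tool_pos: [0.5963, -0.1091, 0.0867]
tool_rot: [-180.0, 20.0, 80.5]
force: [-0.2, 1.9, -0.3]
grip_width: 0.0003
```

```bash
python3 chk.py pics/s14.png
```

```text
[ 0.59631024 -0.10906125  0.08672062] [-0.18082461  1.86112336 -0.29727556] out 0.045286394476366405 lat 0.0008450016328085596
```

View pics/s14.png

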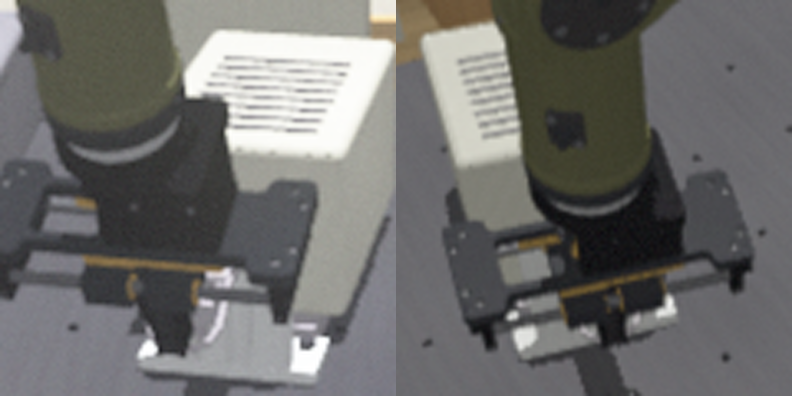

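Emit:
servo_tool(
  increments=[
    [[-0.0005, 0, 0.002, 0, 0, 0, -1], [-0.001, 0, 0.0045, 0, 0, 0, -1], [-0.0018, 0, 0.007, 0, 0, 0, -1], [-0.0026, 0, 0.009, 0, 0, 0, -1], [-0.0035, 0, 0.0115, 0, 0, 0, -1], [-0.0045, 0, 0.0135, 0, 0, 0, -1], [-0.006, 0, 0.0165, 0, 0, 0, -1], [-0.006, 0, 0.0165, 0, 0, 0, -1]],
  ],
)

```text
time_s: 17.65
tool_pos: [0.5941, -0.1204, 0.0732]
tool_rot: [-180.0, 20.0, 80.5]
force: [-0.1, 0.0, -0.3]
grip_width: 0.0006
```

```bash
python3 chk.py pics/s15.png
```

```text
[ 0.59414626 -0.12044878  0.07318833] [-0.05650878  0.03641814 -0.25844508] out 0.03370123635725348 lat 0.0005902564842024671
```

View pics/s15.png

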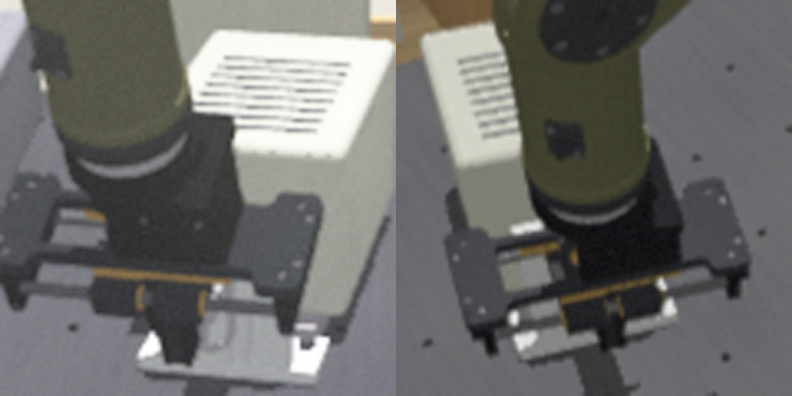

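Contact force has dropped to zero, so it probably snapped over. I'll back out outwards, then up, and look.

Emit:
servo_tool(
  increments=[
    [[0.012, 0, -0.0045, 0, 0, 0, -1], [0.03, 0, -0.011, 0, 0, 0, -1], [0.05, 0, -0.02, 0, 0, 0, -1], [0.055, 0, -0.055, 0, 0, 0, -1], [0.055, 0, -0.1, 0, 0, 0, -1], [0.055, 0, -0.145, 0, 0, 0, -1], [0.055, 0, -0.165, 0, 0, 0, -1], [0.055, 0, -0.165, 0, 0, 0, -1], [0.055, 0, -0.165, 0, 0, 0, -1]],
  ],
)

```text
time_s: 18.65
tool_pos: [0.6124, -0.0112, 0.2093]
tool_rot: [-180.0, 20.0, 80.7]
force: [-0.5, -0.3, -2.1]
grip_width: 0.0004
```

```bash
python3 chk.py pics/s16.png; python3 - <<'E'
from cell import env
import cv2
for n in ["wrist","scene"]:
  c=env.read_camera(n);cv2.imwrite(f"pics/{n}16.png",c["frame"])
E
```

```text
[ 0.61243692 -0.01124901  0.20934951] [-0.48018739 -0.30768704 -2.12776931] out 0.1443901709353402 lat 0.0006068932401775973
```

View pics/s16.png

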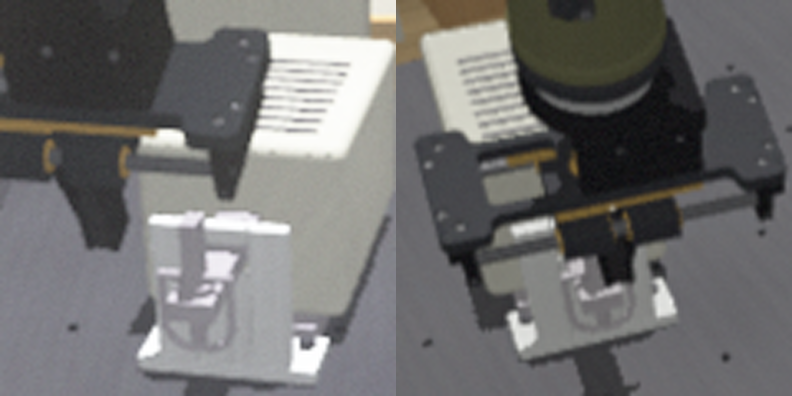

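View pics/wrist16.png

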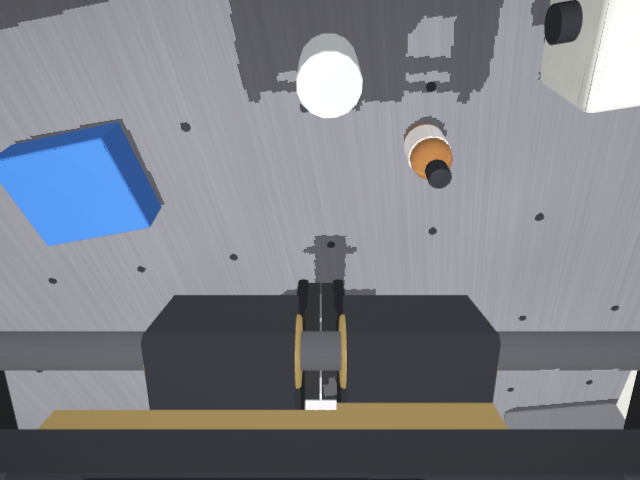

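View pics/scene16.png

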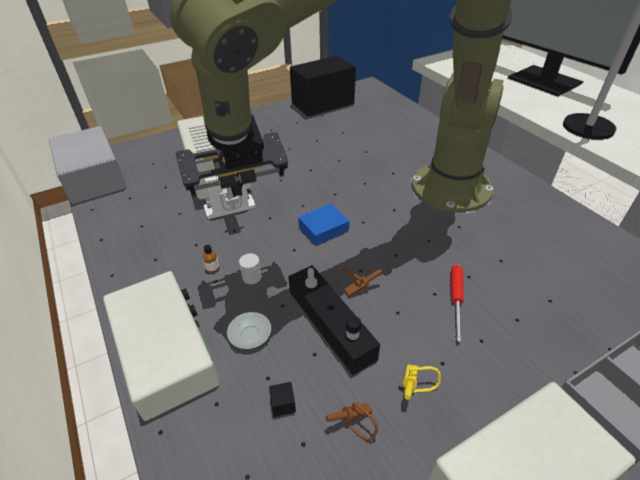

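Emit:
servo_tool(
  increments=[
    [[0, 0, -0.04, 0, 0, 0, -1], [0, 0, -0.08, 0, 0, 0, -1], [0, 0, -0.1, 0, 0, 0, -1], [0, 0, -0.1, 0, 0, 0, -1]],
  ],
)

```text
time_s: 19.25
tool_pos: [0.6193, 0.0215, 0.3058]
tool_rot: [179.8, 19.9, 80.5]
force: [-0.1, -0.1, -0.0]
grip_width: 0.0005
```

```bash
python3 - <<'E'
from cell import env
from h import *
out=np.array([.165,.986,0]);lat=np.array([.986,-.165,0]);P=np.array([.588,-.1536,.1])
im=[]
for n,(x,y) in {"side":(240,120),"scene":(195,160)}.items():
  c=env.read_camera(n)
  k=390/70
  f=cv2.resize(c["frame"][y:y+70,x:x+70],(390,390),interpolation=cv2.INTER_CUBIC)
  for col,ang in [((0,0,255),110),((0,200,0),90)]:
    a=np.radians(20-ang); b=P+[0,0,.01]+.052*(np.cos(a)*out+np.array([0,0,np.sin(a)]))
    q=proj(c,[b-lat*.009,b+lat*.009]); 
    for u in q: cv2.circle(f,(int((u[0]-x+.5)*k),int((u[1]-y+.5)*k)),2,col,-1)
  im.append(f)
cv2.imwrite("pics/s17.png",np.hstack(im)); o=env.get_obs();print(o["time_s"],o["tool_pos"],o["force"])
E
```

```text
19.35 [0.61764632 0.01999496 0.30254901] [ 0.97227523 -0.51119922 -0.46775417]
```

View pics/s17.png

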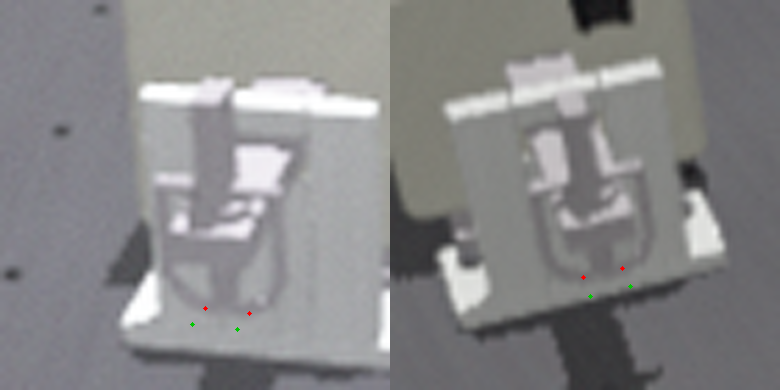

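The red marks, projected for a closed ring, fall on the end bar in both views; the green 90° marks do not. The pin is upright with its collar on the tongue, and the arm is clear. I'll hand in.

```bash
python3 -c "
from cell import env
print(env.sign_off())"
```

```text
the job is handed in; nothing more can be done
None
```

The detector is locked: the steel linch pin is down through the tongue's hole with its collar on the tongue, and its ring is snapped shut under the point. I handed the job in at about 19.4 s; sign-off reported no verdict.

- **Pin:** I took it from the rack's middle hole and lined it up over the tongue hole using the wrist camera. It needed three small corrections, because the measured tool pose wandered by 1–2 mm. It went in with no rise in force until the collar seated at about 8 N. I let go with the ring still open.
- **Ring:** I pressed the end bar down along its arc with the closed fingertips, tilted 20°. The force read about 2 N and then dropped to zero.
- **Last checks:** in the side and scene views the end bar lies where a closed ring (1.92 rad) should project. The collar is on the tongue and the arm stands clear. The bystanders look unmoved in the pictures, but I did not measure them. None of the checks failed or disagreed.

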